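# Switch the vacuum to the loaded filter head

### The job

A sample is ready in the steel funnel on one of the four filter heads. Pull up the spring-loaded selector knob, turn its pointer to the mark of that head, feel for the detent and let the knob drop fully home in it, never forcing the mechanism; then swing the shut-off lever from shut to fully open. Leave the funnel, the covers and everything else on the bench where they are.

Things in the scene. Friction and masses are not known exactly. Their poses are not given: they have to be found in the camera images.
- valve: Selector valve: fixed aluminium body with a flat dial 101 mm across, its face 72 mm above the bench. Origin on the valve's axis at bench height, z up, x toward the closed dot on the dial (away from the robot, within 12 degrees). Anticlockwise from above, the marks lie at +70 (mark1), +35 (mark2), -35 (mark3), -70 (mark4) degrees. More than 25 N between knob and valve damages its key or stop.
- mark_closed (a point): The closed dot on the dial, 44.5 mm from the axis, where the knob starts, home. A 4 mm index key under the knob drops into 5.5 mm notches 28 mm from the axis (1.5 degrees of play either way). The closed notch is exact; the four head notches are on one hand-set plate hidden under the knob and lie up to 7.5 degrees off their marks, all four by the same unseen amount to the same side.
- knob: Black selector knob: a round skirt 69 mm across, 8 mm thick, with a pointer nose; on it a grip bar 46 mm long (along the knob's x axis, centred on the turning axis), 14 mm wide, 28 mm high. Origin on the axis at the skirt's underside, 74 mm above the bench when home; skirt top +8 mm, bar top +36 mm; x axis toward the pointer, z up. Turns up to 90 degrees either way from the closed dot.
- pointer (a point): Tip of the knob's pointer nose, 44.5 mm from the axis, 5 mm above the skirt's underside; axes as the knob's. A spring holds the knob down: about 10 N at home, 11 N at 10 mm of lift, where it meets its stop. The index key leaves its notch at 5 mm of lift. Let go between notches, the knob rides 4 to 5 mm proud on its key (turns with 0.05 to 0.1 N m) and drops home by itself when turned over a notch.
- lever (a joint): Angle of the shut-off cock's lever: 0 = shut (lever across its pipe, pointing away from the robot), 1.571 rad = fully open at its stop (lever along the pipe, pointing to the right, away from the valve). It turns clockwise from above as it opens and stays where it is left (0.15 N m of friction).
- lever_grip (a point): Middle of the lever's black sleeve, which is 50 mm long, 14 mm wide and 12 mm high, 91 mm above the bench and 66 mm from the upright pivot axis; x axis along the lever, outward from the pivot. Nothing is within 45 mm below it.
- funnel: Steel filter funnel with lid and lid knob, 154 mm high, 93 mm across, standing loose on one of the four filter heads; origin at the centre of its foot, 100 mm above the bench.
- head1 (a point): Centre of the top of filter head 1 (leftmost as the robot sees them), a 60 mm flange 100 mm above the bench; a steel tube joins it to the valve port at mark 1.
- mark1 (a point): Middle of the engraved line on the dial for head 1, 44.5 mm from the valve's axis.
- head2 (a point): Centre of the top of filter head 2 (second from left as the robot sees them), a 60 mm flange 100 mm above the bench; a steel tube joins it to the valve port at mark 2.
- mark2 (a point): Middle of the engraved line on the dial for head 2, 44.5 mm from the valve's axis.
- head3 (a point): Centre of the top of filter head 3 (third from left as the robot sees them), a 60 mm flange 100 mm above the bench; a steel tube joins it to the valve port at mark 3.
- mark3 (a point): Middle of the engraved line on the dial for head 3, 44.5 mm from the valve's axis.
- head4 (a point): Centre of the top of filter head 4 (rightmost as the robot sees them), a 60 mm flange 100 mm above the bench; a steel tube joins it to the valve port at mark 4.
- mark4 (a point): Middle of the engraved line on the dial for head 4, 44.5 mm from the valve's axis.
- cover1: Loose steel cover, 58 mm across, 22 mm high, on a head that is not in use; origin at its underside.
- cover2: Loose steel cover, 58 mm across, 22 mm high, on a head that is not in use; origin at its underside.
- cover3: Loose steel cover, 58 mm across, 22 mm high, on a head that is not in use; origin at its underside.
- dish: Two stacked Petri dishes, 91 mm across, 28 mm high, on the drip tray; origin at underside.
- forceps: Steel forceps lying on the bench, 120 mm long; origin at underside.
- jar: Glass jar 64 mm across, 80 mm high, with a steel rod standing in it to 123 mm; origin at underside.
- bottle: Sample bottle 60 mm across, 130 mm high; origin at underside.
- slide_box: Grey slide box 92 x 62 x 34 mm; origin at underside.
- pipette: White micropipette lying on the bench, 260 mm long, 31 mm high; origin under its handle.

How it is judged:
By the outcome, as a careful person would: the job done as asked, in the order asked, and still so for the second after the job is handed in, with the robot touching nothing.
It also fails if it takes over 67 s, if anything falls off the work surface, if the arm or the gripper's body presses on something with over 40 N, if the wrist force passes 120 N, or if a joint passes its speed limit or range.

### The arm

A 6-joint arm with a two-finger parallel gripper is mounted at the origin on the work surface. World frame = base frame: x ahead of the robot, y to its left, z up, the work surface at z = 0. Lengths are in m, angles in rad, forces in N, time in s.
With the tool pointing down it reaches from about 0.3 to 0.875 m from the base axis. Payload 6.4 kg.
Tool frame: the origin (TCP) lies between the finger pads; the fingertips stand 25 mm ahead of it and the grasp point (between the pads) lies 6 mm ahead of it; z points along the fingers, y is the line along which they close (so a half turn about z gives the same grasp; the last joint's range is limited). The gripper opens to 85 mm and grips with 20 to 120 N. Pads are 22 mm wide; open, the fingers measure 114 mm over their backs; the gripper's body (76 mm by 85 mm) begins 54 mm behind the grasp point. The pads swing forward as they close: fully open they stand 13 mm farther back than shut.
Start: joints at [-1.444, 0.181, 1.607, -0, 1.354, -0.206], TCP at [0.188, -0.543, 0.256] pointing down, gripper open.
Joint ranges: [-2.99, 2.99], [-0.89, 2.07], [0.3, 2.58], [-1.14, 4.28], [0, 2.63], [-3.12, 3.12]. Speed limits (rad/s): [2.57, 2.57, 3.01, 3.14, 3.14, 3.14].

### API

Orientations are given as a unit quaternion [w, x, y, z].
In Python, from bench import ctrl gives the robot as it stands.
- The arm moves only by the tool servo_tool, never from a script. Its argument "series" is text: rows parted by semicolons, each of 7 numbers parted by spaces: the gripper command: -1 is fully open, 1 is shut, values between are in proportion, then the shift along the tool's x, y, z in m, then the turn, a rotation vector about the tool's x, y, z in degrees. A call has 1 to 12 rows; each row is the pose to reach, as a shift and turn from the pose commanded when the call began, along the tool's axes at that moment; what a row does not reach only later rows make up. A row lasts 1/12 s, in which the tool goes at most 41.7 mm and 7.16 degrees, less where a joint would pass 70% of its speed; a pose out of reach is approached as far as the arm can. A call with a gripper value outside its range is refused whole. The fingers move at their own pace and stop on an object; the grip force is fixed at half the most. Time passes only in rows, so rows that repeat a pose let the fingers close. It gives the time, the measured TCP pose, the force, the opening and the grip force at its end, in the units of the state.
- ctrl.get_obs(): the state, without advancing time (a new reading comes with each control period).
- ctrl.camera(name): name is "scene" or "side" or "wrist"; returns a dict with "img" (384x512x3 uint8, red, green, blue), "z_map" (384x512 float32, m along the optical axis (not along the pixel's ray), 0 where there is no reading), "fovy" (degrees; the focal length in pixels is half the picture's height over the tangent of half this angle, whatever the lens; pixels are square), "cx", "cy" (the principal point, pixels), "extrinsics" (4x4, takes a point from camera to world coordinates); the wrist camera has in their place "T_tool_cam" (4x4, takes a point from camera to tool coordinates, whose origin is the TCP and whose axes are the flange's). Camera axes: x right, y down, z forward; pixel columns grow to the right and rows downward; lengths in m; the calibration is good to about 2 mm. A picture is of the moment at which its call begins: read the wrist's pose just before it.
- ctrl.hand_in(): hands the job in; it is judged then, once.
The state is a dict: "time_s": time; "q": joint angles; "dq": joint speeds; "joint_efforts": joint torques, N m; "eef_pos": TCP position; "eef_rot": TCP orientation; "wrist_force": force on the tool from outside, world axes, zero at the start; "torque": the same for the moment, N m; "opening": opening from 0.0 (shut) to 1.0 (fully open); "grasp_force": force on a finger pad.
Only numpy, scipy, OpenCV 4.12 (cv2) and the standard library are available. Lean on these libraries where they do the work, as an engineer would, in place of code of your own. Each camera call takes 0.05 s, during which the arm holds its last target. There are 200 camera calls.

## Working session

There is one attempt and no reset: what is moved stays moved. The work goes in short steps, Python scripts to look and compute and a tool call to move; the robot and the scene stay as the last step left them, time stands still between calls to the robot, and variables do not carry over. Pictures are saved under pics/ and viewed, at most 10 in all, crops included, and the job is handed in when it is done.

Besides the shell and the picture viewer there is one more tool, called after ">>>" as a command line: name --argument value ..., lists and objects as JSON in quotes. servo_tool: Moves the arm, as the interface text tells. Its arguments: {"type":"object","properties":{"series":{"type":"string"}},"required":["series"]}

```bash
mkdir -p pics
cat > h.py <<'E'
import numpy as np, cv2
from bench import ctrl
from scipy.spatial.transform import Rotation as R
def cam(n,save=None):
    o=ctrl.get_obs(); c=ctrl.camera(n)
    if n=='wrist':
        q=np.array(o['eef_rot']); T=np.eye(4); T[:3,:3]=R.from_quat(q[[1,2,3,0]]).as_matrix(); T[:3,3]=o['eef_pos']
        c['E']=T@np.array(c['T_tool_cam'])
    else: c['E']=np.array(c['extrinsics'])
    if save: cv2.imwrite(save,c['img'][:,:,::-1])
    f=192/np.tan(np.radians(c['fovy'])/2); z=c['z_map']
    v,u=np.mgrid[:384,:512]
    P=np.stack([(u-c['cx'])/f*z,(v-c['cy'])/f*z,z],-1)
    c['P']=P@c['E'][:3,:3].T+c['E'][:3,3]; c['f']=f
    c['ok']=z>0
    return c
E
python3 - <<'E'
from h import *
o=ctrl.get_obs(); print({k:np.round(v,3) for k,v in o.items()})
for n in('scene','side'):
    c=cam(n); np.savez(f'{n}.npz',P=c['P'],img=c['img'],ok=c['ok'],E=c['E'],f=c['f'],cx=c['cx'],cy=c['cy']); cv2.imwrite(f'pics/{n}.png',cv2.resize(c['img'][:,:,::-1],(800,600)))
    print(c['E'].round(2))
E
```

```text
{'time_s': np.float64(0.0), 'q': array([-1.444,  0.182,  1.608, -0.   ,  1.354, -0.206]), 'dq': array([ 0.001,  0.   , -0.   ,  0.001,  0.001, -0.   ]), 'joint_efforts': array([-1.0000e-03, -4.4488e+01, -3.5134e+01, -0.0000e+00,  9.0000e-03,
        0.0000e+00]), 'eef_pos': array([ 0.188, -0.543,  0.255]), 'eef_rot': array([-0.001,  0.986,  0.166,  0.   ]), 'wrist_force': array([-0.29 , -0.443,  0.371]), 'torque': array([-0.005, -0.07 ,  0.023]), 'grasp_force': np.float64(0.0), 'opening': np.float64(1.0)}
[[-0.54  0.67 -0.51  1.33]
 [ 0.84  0.44 -0.32  0.47]
 [ 0.01 -0.6  -0.8   1.25]
 [ 0.    0.    0.    1.  ]]
[[-1.   -0.03  0.08  0.48]
 [-0.09  0.49 -0.87  1.16]
 [-0.01 -0.87 -0.49  0.72]
 [ 0.    0.    0.    1.  ]]
```

View pics/scene.png

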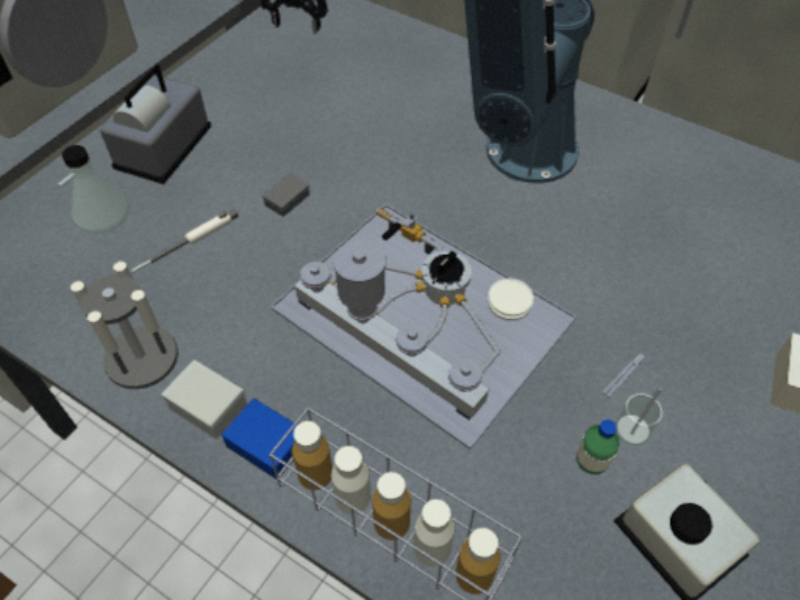

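View pics/side.png

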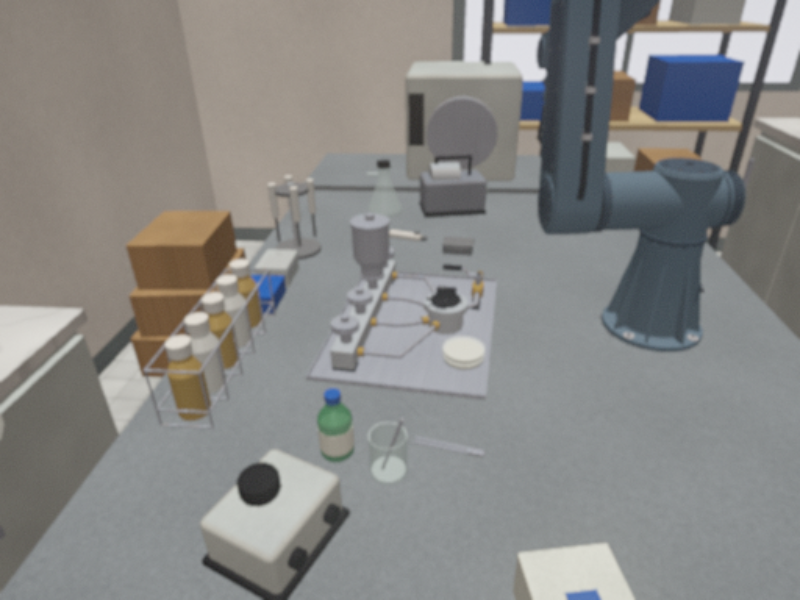

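The pictures show the covers at scene (465,375), (412,335) and (315,272), and the funnel at (360,285). That makes it third from the robot's left, so head 3. The knob is at (447,268) and the lever near (405,228). Next I'll measure them.

Run:
```python
import numpy as np
d=np.load('scene.npz');P=d['P'];img=d['img'];ok=d['ok']
def at(u,v): u,v=int(u*.64),int(v*.64); return P[v,u].round(3),img[v,u]
for n,p in dict(cov1=(465,366),cov2=(412,327),lid=(358,257),cov4=(315,266),knob=(450,258),dial=(428,275),lev1=(392,230),lev2=(405,222),lev3=(412,232),dish=(512,290)).items(): print(n,*at(*p))
# knob: dark points 
g=img.max(-1)<70
m=ok&g&(P[...,2]>.06)&(P[...,2]<.125)&(P[...,0]>.3)&(P[...,0]<.75)&(abs(P[...,1])<.45)
import cv2
n,l,s,c=cv2.connectedComponentsWithStats(m.astype(np.uint8))
for i in range(1,n):
  if s[i,4]>4: q=P[l==i]; print(s[i],q.mean(0).round(3),q.min(0).round(3),q.max(0).round(3))
# dial ring
E=(P[...,2]>.062)&(P[...,2]<.08)&ok&(P[...,0]>.3)&(P[...,0]<.8)&(abs(P[...,1])<.3)
q=P[E];print(len(q),q.min(0),q.max(0),np.median(q,0))
```

```text
cov1 [0.688 0.198 0.117] [148 156 166]
cov2 [0.666 0.073 0.113] [142 150 158]
lid [ 0.674 -0.034  0.252] [147 153 164]
cov4 [ 0.653 -0.157  0.122] [144 150 163]
knob [0.483 0.049 0.109] [15 17 17]
dial [0.519 0.018 0.071] [139 147 152]
lev1 [ 0.478 -0.095  0.1  ] [14 11 13]
lev2 [ 0.426 -0.093  0.077] [141 147 160]
lev3 [ 0.418 -0.082  0.046] [151 120  49]
dish [0.434 0.169 0.039] [223 223 208]
[245 143  12  10  54] [ 0.477 -0.095  0.096] [ 0.452 -0.104  0.089] [ 0.499 -0.086  0.104]
[275 161  22  21 315] [0.493 0.047 0.086] [0.44  0.007 0.066] [0.522 0.079 0.116]
[201 184   5   2   8] [ 0.674 -0.138  0.087] [ 0.665 -0.151  0.065] [ 0.683 -0.126  0.101]
[224 197  16   5  38] [ 0.689 -0.021  0.115] [ 0.668 -0.044  0.105] [ 0.699 -0.006  0.125]
[383 272   1   5   5] [0.666 0.447 0.107] [0.651 0.444 0.091] [0.674 0.449 0.117]
884 [ 0.39641132 -0.19270634  0.06201999] [0.72161355 0.2456925  0.07998633] [0.53427772 0.05130571 0.06613444]
```

```bash
cat >> h.py <<'E'
def rel(target,yaw=None):
    "shift in tool axes to target; turn (deg about tool z) to give tool x the world yaw"
    o=ctrl.get_obs(); q=np.array(o['eef_rot']); M=R.from_quat(q[[1,2,3,0]]).as_matrix()
    y=np.degrees(np.arctan2(M[1,0],M[0,0]))
    print('pos',np.round(o['eef_pos'],4),'yaw',round(y,2),'shift',(M.T@(np.array(target)-o['eef_pos'])).round(4),'turn',None if yaw is None else round(y-yaw,2))
E
python3 - <<'E'
from h import *
print(ctrl.camera('wrist')['T_tool_cam'].round(3),ctrl.camera('wrist')['fovy'])
rel([.44,.03,.30],0)
rel([.487,.044,.30],0)
E
```

```text
[[ 0.    -0.962 -0.273  0.069]
 [ 1.     0.     0.001  0.001]
 [-0.    -0.273  0.962 -0.118]
 [ 0.     0.     0.     1.   ]] 61.51482441313782
pos [ 0.1878 -0.5432  0.2557] yaw 19.07 shift [ 0.4256 -0.4594 -0.0437] turn 19.07
pos [ 0.1878 -0.5432  0.2557] yaw 19.07 shift [ 0.4746 -0.4573 -0.0437] turn 19.07
```

>>> servo_tool --series "-1 0.030 -0.030 -0.02 0 0 3; -1 0.060 -0.058 -0.03 0 0 5; -1 0.088 -0.085 -0.044 0 0 7; -1 0.118 -0.114 -0.044 0 0 9; -1 0.146 -0.142 -0.044 0 0 11; -1 0.176 -0.17 -0.044 0 0 13; -1 0.205 -0.198 -0.044 0 0 15; -1 0.235 -0.226 -0.044 0 0 17; -1 0.265 -0.254 -0.044 0 0 19; -1 0.294 -0.283 -0.044 0 0 19; -1 0.323 -0.311 -0.044 0 0 19; -1 0.352 -0.339 -0.044 0 0 19"

```text
time_s: 1.2
eef_pos: [0.4102, -0.106, 0.3005]
eef_rot: [0.0, 1.0, 0.001, 0.0]
wrist_force: [0.4, -0.7, -0.3]
opening: 1.003
grasp_force: 0.0
```

Run:
```python
from h import *
rel([.487,.044,.30],0)
```

```text
pos [ 0.4102 -0.106   0.3005] yaw 0.06 shift [ 0.077  -0.15    0.0005] turn 0.06
```

>>> servo_tool --series "-1 0.019 -0.037 0 0 0 0; -1 0.038 -0.074 0 0 0 0; -1 0.057 -0.11 0 0 0 0; -1 0.070 -0.14 0 0 0 0; -1 0.070 -0.14 0 0 0 0; -1 0.070 -0.14 0 0 0 0"

```text
time_s: 1.7
eef_pos: [0.4796, 0.0337, 0.2999]
eef_rot: [0.0, 1.0, 0.003, -0.0]
wrist_force: [-0.9, -1.0, -0.0]
opening: 1.001
grasp_force: 0.0
```

Run:
```python
from h import *
c=cam('wrist')
cv2.imwrite('pics/w1.png',cv2.resize(c['img'][:,:,::-1],(800,600),interpolation=cv2.INTER_CUBIC))
np.savez('w1.npz',P=c['P'],img=c['img'],ok=c['ok'],E=c['E'],f=c['f'],cx=c['cx'],cy=c['cy'])
rel([.487,.044,.3],0)
P=c['P'];z=P[...,2]
def st(n,m):
    q=P[m]
    v,u=np.nonzero(m); print(n,len(q),q.mean(0).round(4),np.percentile(q,2,0).round(4),np.percentile(q,98,0).round(4), u.mean(),v.mean())
    return q
near=np.hypot(P[...,0]-.487,P[...,1]-.044)<.06
q=st('bar',near&(z>.1)&(z<.125)); 
(cx,cy),(w,h),a=cv2.minAreaRect((q[:,:2]*1000).astype(np.float32)); print(cx,cy,w,h,a)
q=st('skirt',near&(z>.078)&(z<.09)); print(cv2.minEnclosingCircle((q[:,:2]*1000).astype(np.float32)))
q=st('dial',near&(z>.068)&(z<.077)); print(cv2.minEnclosingCircle((q[:,:2]*1000).astype(np.float32)))
dark=c['img'].max(-1)<70
q=st('lever',dark&(z>.08)&(z<.11)&(P[...,1]<-.03)&(P[...,1]>-.15)&(P[...,0]<.54)); print(cv2.minAreaRect((q[:,:2]*1000).astype(np.float32)))
```

```text
pos [0.4794 0.0325 0.2999] yaw 0.18 shift [ 0.0077 -0.0115 -0.0001] turn 0.18
bar 660 [0.4872 0.041  0.1102] [0.465  0.0333 0.1056] [0.5083 0.0487 0.112 ] 243.8272727272727 164.95
485.7732238769531 41.147647857666016 13.93429946899414 46.00823974609375 83.99774932861328
skirt 2631 [0.4887 0.0408 0.0826] [0.4553 0.01   0.0805] [0.522  0.0719 0.0843] 244.634359559103 158.28354237932345
((491.4267272949219, 40.493988037109375), 40.03759765625)
dial 3119 [0.4876 0.0412 0.0728] [ 0.4387 -0.0058  0.0707] [0.5329 0.0881 0.0744] 244.51458800897723 157.26482847066367
((485.51226806640625, 41.16191864013672), 50.572322845458984)
lever 795 [ 0.4688 -0.0974  0.0957] [ 0.4063 -0.1066  0.0819] [ 0.4966 -0.0885  0.0992] 378.68679245283016 180.137106918239
((450.5623779296875, -96.08274841308594), (13.905364036560059, 94.2298812866211), 82.52960205078125)
```

View pics/w1.png

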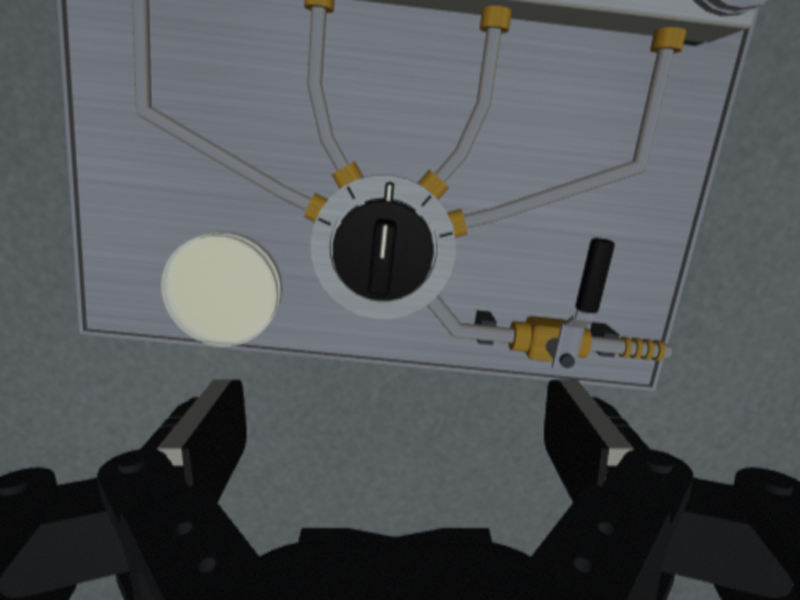

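The wrist view shows the knob at (383,247), its bar pointing just right of straight away from the robot at yaw −6°. The lever sleeve is at (595,275), and mark 3 is up and to the right at (427,200). The measured bar of 13.9 × 46.0 mm and dial radius of 50.6 mm match the given sizes.

>>> servo_tool --series "0 0.006 -0.008 0.03 0 0 3; 0.2 0.006 -0.008 0.065 0 0 6.1; 0.2 0.006 -0.008 0.100 0 0 6.1; 0.2 0.006 -0.008 0.13 0 0 6.1; 0.2 0.006 -0.008 0.13 0 0 6.1; 0.2 0.006 -0.008 0.13 0 0 6.1; 0.2 0.006 -0.008 0.13 0 0 6.1"

```text
time_s: 2.33
eef_pos: [0.4867, 0.0389, 0.1721]
eef_rot: [0.0, 0.999, -0.053, 0.001]
wrist_force: [0.8, -0.2, 0.3]
opening: 0.402
grasp_force: 0.0
```

Run:
```python
from h import *
rel([.4857,.0411,.113],-6)
c=cam('wrist'); cv2.imwrite('pics/w2.png',c['img'][:,:,::-1])
P=c['P'];z=P[...,2]
near=np.hypot(P[...,0]-.487,P[...,1]-.041)<.06
for lo,hi in((.1,.118),(.078,.09)):
    m=near&(z>lo)&(z<hi); q=P[m]; print(len(q),np.median(q[:,2]))
    if len(q)>10: print(q.mean(0),cv2.minAreaRect((q[:,:2]*1000).astype(np.float32)))
```

```text
pos [0.4867 0.0389 0.1721] yaw -6.12 shift [-0.0013 -0.0021  0.0591] turn -0.12
1694 0.11045112213434204
[0.48829548 0.04099385 0.11011693] ((486.3331298828125, 41.38731384277344), (13.747540473937988, 45.7091178894043), 84.0029067993164)
5923 0.08269169940771204
[0.49082319 0.04031429 0.08263081] ((486.2052001953125, 40.929264068603516), (68.1959228515625, 67.42481231689453), 39.04642105102539)
```

View pics/w2.png

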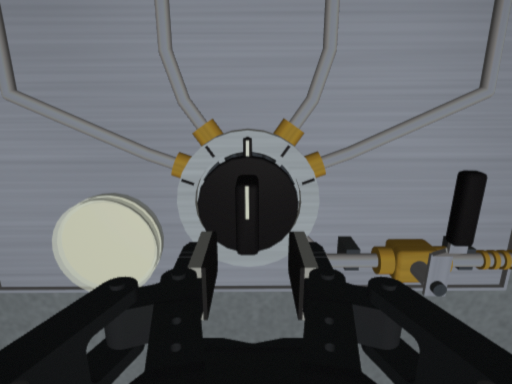

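The bar is centred at about (247,205), a little left of the midpoint between the fingers. I'll shift 2 mm, descend and grip.

>>> servo_tool --series "0.2 -0.0005 -0.0023 0.015 0 0 0; 0.2 -0.0005 -0.0023 0.035 0 0 0; 0.2 -0.0005 -0.0023 0.055 0 0 0; 0.2 -0.0005 -0.0023 0.060 0 0 0; 0.2 -0.0005 -0.0023 0.060 0 0 0; 0.2 -0.0005 -0.0023 0.060 0 0 0; 1 -0.0005 -0.0023 0.060 0 0 0; 1 -0.0005 -0.0023 0.060 0 0 0; 1 -0.0005 -0.0023 0.060 0 0 0; 1 -0.0005 -0.0023 0.060 0 0 0; 1 -0.0005 -0.0023 0.060 0 0 0; 1 -0.0005 -0.0023 0.060 0 0 0"

```text
time_s: 3.38
eef_pos: [0.4867, 0.0422, 0.1122]
eef_rot: [0.0, 0.999, -0.053, 0.002]
wrist_force: [-0.6, -0.6, 5.0]
opening: 0.153
grasp_force: 58.9
```

Run:
```python
from h import *
rel([.4863,.0413,.113],-6)
o=ctrl.get_obs();print(o['wrist_force'],o['torque'],o['opening'],o['grasp_force'])
```

```text
pos [0.4867 0.0422 0.1122] yaw -6.02 shift [-0.0003  0.001  -0.0008] turn -0.02
[-0.5745326  -0.56812548  4.97410008] [0.00882858 0.16108743 0.01882593] 0.15335841385418209 58.88732314109802
```

>>> servo_tool --series "1 0 0 -0.001 0 0 0; 1 0 0 -0.002 0 0 0; 1 0 0 -0.003 0 0 0; 1 0 0 -0.004 0 0 0; 1 0 0 -0.005 0 0 0; 1 0 0 -0.006 0 0 0; 1 0 0 -0.006 0 0 0; 1 0 0 -0.006 0 0 0"

```text
time_s: 4.05
eef_pos: [0.4865, 0.0422, 0.1164]
eef_rot: [0.0, 0.999, -0.053, 0.002]
wrist_force: [7.2, -0.7, -10.2]
opening: 0.147
grasp_force: 58.5
```

```bash
cat >> h.py <<'E'
def look(ax=(.4863,.0413)):
    o=ctrl.get_obs(); c=cam('wrist'); P=c['P'];z=P[...,2]
    d=np.hypot(P[...,0]-ax[0],P[...,1]-ax[1]); dark=c['img'].max(-1)<70
    m=(d<.034)&(d>.026)&dark&(z>.075)&(z<.1)&(P[...,0]>ax[0])
    h=np.median(z[m]) if m.any() else None
    dial=(d<.049)&(d>.038)&~dark&(z>.06)&(z<.085); hd=np.median(z[dial])
    n=dark&(d>.037)&(d<.045)&(z>.072)&(z<.1)&(P[...,0]>ax[0]-.01)
    q=P[n]; a=np.degrees(np.arctan2(q[:,1].mean()-ax[1],q[:,0].mean()-ax[0])) if n.any() else None
    print('skirt-dial',h-hd,m.sum(),'nose yaw',a,n.sum()); print('F',np.round(o['wrist_force'],1),'T',np.round(o['torque'],3),'grip',round(float(o['grasp_force']),1),'open',round(float(o['opening']),3))
    return c
E
python3 - <<'E'
from h import *
rel([.4863,.0413,.113],-6); look()
E
```

```text
pos [0.4865 0.0422 0.1164] yaw -6.05 shift [-0.0002  0.0009  0.0034] turn -0.05
skirt-dial 0.013969407851393875 3213 nose yaw -4.932319104355519 211
F [  7.2  -0.7 -10.2] T [ 0.011 -1.204  0.006] grip 58.5 open 0.147
```

>>> servo_tool --series "1 0.0003 0 -0.001 0 0 0; 1 0.0005 0 -0.002 0 0 0; 1 0.0005 0 -0.003 0 0 0; 1 0.0005 0 -0.0033 0 0 0; 1 0.0005 0 -0.0033 0 0 0"

```text
time_s: 4.52
eef_pos: [0.4866, 0.0422, 0.1195]
eef_rot: [-0.0, 0.999, -0.053, 0.001]
wrist_force: [5.6, -0.2, -10.4]
opening: 0.149
grasp_force: 58.5
```

Run:
```python
from h import *
rel([.4863,.0413,.113],-6); look()
```

```text
pos [0.4866 0.0422 0.1195] yaw -6.04 shift [-0.0002  0.001   0.0065] turn -0.04
skirt-dial 0.01701905277615745 3199 nose yaw -6.938620667522654 219
F [  5.6  -0.2 -10.4] T [-0.043 -1.097  0.002] grip 58.5 open 0.149
```

>>> servo_tool --series "1 0 0 0 0 0 1; 1 0 0 0 0 0 2.5; 1 0 0 0 0 0 4; 1 0 0 0 0 0 6; 1 0 0 0 0 0 8; 1 0 0 0 0 0 10; 1 0 0 0 0 0 12; 1 0 0 0 0 0 14; 1 0 0 0 0 0 15; 1 0 0 0 0 0 15"

```text
time_s: 5.4
eef_pos: [0.4866, 0.0421, 0.1194]
eef_rot: [-0.0, 0.983, -0.183, 0.001]
wrist_force: [6.3, -1.0, -11.7]
opening: 0.149
grasp_force: 58.4
```

Run:
```python
from h import *
rel([.4863,.0413,.113],-6); look()
```

```text
pos [0.4866 0.0421 0.1194] yaw -21.1 shift [0.     0.0009 0.0064] turn -15.1
skirt-dial 0.016923391502111196 3155 nose yaw -13.251620867042494 233
F [  6.3  -1.  -11.7] T [-0.116 -1.029 -0.03 ] grip 58.4 open 0.149
```

>>> servo_tool --series "1 0 0 0 0 0 2; 1 0 0 0 0 0 4; 1 0 0 0 0 0 6; 1 0 0 0 0 0 8; 1 0 0 0 0 0 10; 1 0 0 0 0 0 11; 1 0 0 0.001 0 0 11; 1 0 0 0.002 0 0 11; 1 0 0 0.0025 0 0 11; 1 0 0 0.0025 0 0 11"

```text
time_s: 6.28
eef_pos: [0.4865, 0.0421, 0.1172]
eef_rot: [-0.0, 0.961, -0.276, 0.001]
wrist_force: [5.0, -0.7, -9.5]
opening: 0.148
grasp_force: 58.9
```

Run:
```python
from h import *
rel([.4863,.0413,.113],-6); look()
```

```text
pos [0.4865 0.0421 0.1172] yaw -32.04 shift [0.0003 0.0008 0.0042] turn -26.04
skirt-dial 0.014742177585805247 3045 nose yaw -21.153394651816278 231
F [ 5.  -0.7 -9.5] T [-0.192 -0.947 -0.038] grip 58.9 open 0.148
```

>>> servo_tool --series "0.7 0 0 0.001 0 0 0; 0.65 0 0 0.001 0 0 0; 0.65 0 0 0.001 0 0 0; 0.65 0 0 0.001 0 0 0; 0.65 0 0 0.001 0 0 0; 0.65 0 0 0.001 0 0 0"

```text
time_s: 6.83
eef_pos: [0.4857, 0.0424, 0.1162]
eef_rot: [-0.0, 0.961, -0.276, -0.0]
wrist_force: [-0.5, -0.2, -0.3]
opening: 0.174
grasp_force: 0.0
```

Run:
```python
from h import *
rel([.4863,.0413,.113],-6); look()
```

```text
pos [0.4857 0.0424 0.1162] yaw -32.03 shift [0.0011 0.0006 0.0032] turn -26.03
skirt-dial 0.014308518097824047 3037 nose yaw -22.75746709542241 235
F [-0.5 -0.2 -0.3] T [ 0.007  0.013 -0.012] grip 0.0 open 0.174
```

```bash
cat >> h.py <<'E'
def look2(ax=(.4863,.0413)):
    c=look(ax); P=c['P']; z=P[...,2]; d=np.hypot(P[...,0]-ax[0],P[...,1]-ax[1])
    m=(d<.026)&(c['img'].min(-1)>120)&(z>.104)&(z<.12)
    q=P[m][:,:2]-ax
    w=np.linalg.svd(q-q.mean(0))[2][0]; print('bar yaw',np.degrees(np.arctan(w[1]/w[0])).round(2),len(q),'bar z',np.median(z[m]).round(4)); return c
E
python3 - <<'E'
from h import *
c=look2(); cv2.imwrite('pics/w3.png',c['img'][:,:,::-1])
E
```

```text
skirt-dial 0.014331412542782987 3028 nose yaw -20.56949163321467 232
F [-0.3 -1.1 -0.1] T [ 0.027  0.003 -0.008] grip 0.0 open 0.177
bar yaw -32.09 229 bar z 0.1157
```

>>> servo_tool --series "0.65 0 0 0 0 0 1; 0.65 0 0 0 0 0 2; 0.65 0 0 0 0 0 3; 0.65 0 0 0 0 0 4; 0.65 0 0 0 0 0 4"

```text
time_s: 7.35
eef_pos: [0.4858, 0.0426, 0.1161]
eef_rot: [-0.0, 0.951, -0.31, -0.0]
wrist_force: [0.2, 2.6, 1.0]
opening: 0.175
grasp_force: 3.5
```

Run:
```python
from h import *
c=look2(); rel([.4863,.0413,.113],-6)
```

```text
skirt-dial 0.014291095943860438 2995 nose yaw -22.322693878524824 240
F [0.2 2.6 1. ] T [0.374 0.019 0.116] grip 3.5 open 0.175
bar yaw -32.69 227 bar z 0.1155
pos [0.4858 0.0425 0.1161] yaw -36.04 shift [0.0011 0.0007 0.0031] turn -30.04
```

View pics/w3.png

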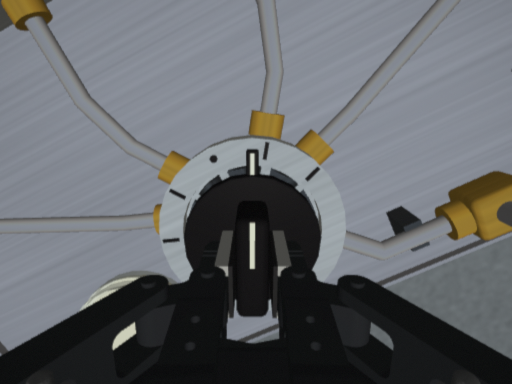

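The picture shows the pointer at (252,150), just short of the mark 3 line at (266,150), with the bar centred between the pads. The fingers now push the knob and the camera follows the bar's yaw, so I'll sweep in small steps.

>>> servo_tool --series "0.65 0 0 0 0 0 0.5; 0.65 0 0 0 0 0 1; 0.65 0 0 0 0 0 1.5; 0.65 0 0 0 0 0 2; 0.65 0 0 0 0 0 2"

```text
time_s: 7.82
eef_pos: [0.4858, 0.0425, 0.1161]
eef_rot: [-0.0, 0.945, -0.326, -0.0]
wrist_force: [-0.3, 4.0, 1.0]
opening: 0.178
grasp_force: 4.1
```

```bash
python3 -c "
from h import *
look2(); rel([.4863,.0413,.113],-6)"
```

```text
skirt-dial 0.014295588308829987 2931 nose yaw -22.486944675466734 243
F [-0.3  4.   1. ] T [ 0.629 -0.019  0.084] grip 4.1 open 0.178
bar yaw -34.61 225 bar z 0.1156
pos [0.4858 0.0425 0.1161] yaw -38.04 shift [0.0011 0.0007 0.0031] turn -32.04
```

>>> servo_tool --series "0.65 0 0 0 0 0 0.5; 0.65 0 0 0 0 0 1; 0.65 0 0 0 0 0 1.5; 0.65 0 0 0 0 0 1.5; 0.65 0 0 0 0 0 1.5"

```text
time_s: 8.28
eef_pos: [0.4858, 0.0424, 0.1161]
eef_rot: [-0.0, 0.941, -0.338, -0.0]
wrist_force: [0.2, 5.0, 1.2]
opening: 0.177
grasp_force: 4.7
```

```bash
python3 -c "
from h import *
look2(); rel([.4863,.0413,.113],-6)"
```

```text
skirt-dial 0.014288330975807687 2904 nose yaw -24.489858861200176 241
F [0.2 5.  1.2] T [ 0.853 -0.03   0.091] grip 4.7 open 0.177
bar yaw -36.28 226 bar z 0.1156
pos [0.4858 0.0424 0.116 ] yaw -39.53 shift [0.0011 0.0006 0.003 ] turn -33.53
```

>>> servo_tool --series "0.65 -0.0003 -0.0004 0 0 0 0.5; 0.65 -0.0003 -0.0004 0 0 0 1; 0.65 -0.0003 -0.0004 0 0 0 1.5; 0.65 -0.0003 -0.0004 0 0 0 1.5; 0.65 -0.0003 -0.0004 0 0 0 1.5"

```text
time_s: 8.75
eef_pos: [0.4859, 0.0426, 0.116]
eef_rot: [0.0, 0.937, -0.351, 0.0]
wrist_force: [0.6, 1.5, 0.0]
opening: 0.179
grasp_force: 3.2
```

```bash
python3 -c "
from h import *
look2(); rel([.4863,.0413,.113],-6)"
```

```text
skirt-dial 0.014253800363612665 2868 nose yaw -23.021992696464732 206
F [0.6 1.5 0. ] T [ 0.219 -0.032  0.077] grip 3.2 open 0.179
bar yaw -37.5 227 bar z 0.1155
pos [0.4859 0.0426 0.116 ] yaw -41.04 shift [0.0012 0.0007 0.003 ] turn -35.04
```

>>> servo_tool --series "0.65 0 0 0 0 0 0.5; 0.65 0 0 0 0 0 1; 0.65 0 0 0 0 0 1.5; 0.65 0 0 0 0 0 1.5; 0.65 0 0 0 0 0 1.5"

```text
time_s: 9.22
eef_pos: [0.4859, 0.0427, 0.116]
eef_rot: [0.0, 0.932, -0.363, 0.0]
wrist_force: [0.4, 0.3, -2.8]
opening: 0.174
grasp_force: 3.8
```

```bash
python3 -c "
from h import *
look2(); rel([.4863,.0413,.113],-6)"
```

```text
skirt-dial 0.014220505917950266 2848 nose yaw -23.112556559582536 215
F [ 0.4  0.3 -2.8] T [ 0.085 -0.047  0.11 ] grip 3.8 open 0.174
bar yaw -39.09 227 bar z 0.1156
pos [0.4859 0.0427 0.116 ] yaw -42.53 shift [0.0012 0.0007 0.003 ] turn -36.53
```

>>> servo_tool --series "0.65 0 0 0 0 0 0.5; 0.65 0 0 0 0 0 1; 0.65 0 0 0 0 0 1.5; 0.65 0 0 0 0 0 1.5; 0.65 0 0 0 0 0 1.5"

```text
time_s: 9.68
eef_pos: [0.4858, 0.0427, 0.116]
eef_rot: [0.0, 0.927, -0.375, -0.0]
wrist_force: [1.1, -0.8, -4.4]
opening: 0.176
grasp_force: 2.4
```

```bash
python3 -c "
from h import *
look2(); rel([.4863,.0413,.113],-6)"
```

```text
skirt-dial 0.014033806904497098 2819 nose yaw -25.844216048139522 215
F [ 1.1 -0.8 -4.4] T [-0.117 -0.134  0.008] grip 2.4 open 0.176
bar yaw -41.06 225 bar z 0.1152
pos [0.4859 0.0427 0.116 ] yaw -44.03 shift [0.0013 0.0007 0.003 ] turn -38.03
```

>>> servo_tool --series "0.65 0 0 0 0 0 0.5; 0.65 0 0 0 0 0 1; 0.65 0 0 0 0 0 1.5; 0.65 0 0 0 0 0 1.5; 0.65 0 0 0 0 0 1.5"

```text
time_s: 10.15
eef_pos: [0.4859, 0.0428, 0.1162]
eef_rot: [0.0, 0.922, -0.387, -0.0]
wrist_force: [-1.0, -0.3, -1.1]
opening: 0.175
grasp_force: 1.2
```

```bash
python3 -c "
from h import *
look2(); rel([.4863,.0413,.113],-6)"
```

```text
skirt-dial 0.00980279518455851 2651 nose yaw -25.782861291153562 200
F [-1.  -0.3 -1.1] T [-0.089  0.113  0.005] grip 1.2 open 0.175
bar yaw -42.42 212 bar z 0.1111
pos [0.4858 0.0428 0.1162] yaw -45.53 shift [0.0014 0.0007 0.0032] turn -39.53
```

The knob has dropped home in the detent: skirt to dial is 9.8 mm against 10 mm at home, and the bar is at −36.4° from closed. Now I'll release and back off.

>>> servo_tool --series "0.65 0 0 0 0 0 -1; 0.65 0 0 0 0 0 -3; 0.3 0 0 0 0 0 -3; 0.2 0 0 0 0 0 -3; 0.2 0 0 0 0 0 -3; 0.2 0 0 -0.01 0 0 -3; 0.2 0 0 -0.03 0 0 -3; 0.2 0 0 -0.06 0 0 -3; 0.2 0 0 -0.09 0 0 -3; 0.2 0 0 -0.12 0 0 -3; 0.2 0 0 -0.12 0 0 -3"

```text
time_s: 11.12
eef_pos: [0.4894, 0.0424, 0.2435]
eef_rot: [-0.001, 0.932, -0.363, 0.006]
wrist_force: [1.0, -0.7, 0.8]
opening: 0.402
grasp_force: 0.0
```

```bash
python3 -c "
from h import *
look2(); rel([.44,-.09,.235],-6)"
```

```text
skirt-dial 0.00984367503973188 953 nose yaw -21.79009585477518 44
F [ 1.  -0.7  0.8] T [ 0.004 -0.019  0.056] grip 0.0 open 0.402
bar yaw -42.19 48 bar z 0.1112
pos [0.4882 0.0425 0.2406] yaw -42.54 shift [0.054  0.1303 0.0054] turn -36.54
```

>>> servo_tool --series "0.2 0.012 0.03 0 0 0 -6; 0.2 0.024 0.06 0 0 0 -13; 0.2 0.038 0.09 0 0 0 -20; 0.2 0.05 0.12 0 0 0 -27; 0.2 0.054 0.13 0 0 0 -33; 0.2 0.054 0.13 0 0 0 -36.5; 0.2 0.054 0.13 0 0 0 -36.5; 0.2 0.054 0.13 0 0 0 -36.5"

```text
time_s: 11.83
eef_pos: [0.4374, -0.0894, 0.2356]
eef_rot: [-0.0, 0.999, -0.054, -0.0]
wrist_force: [-0.2, 0.3, 1.0]
opening: 0.397
grasp_force: 0.0
```

```bash
cat > lev.py <<'E'
from h import *
def lev(save=None):
    c=cam('wrist'); P=c['P'];z=P[...,2]
    m=(c['img'].max(-1)<60)&(z>.085)&(z<.105)&(P[...,1]<-.05)&(P[...,1]>-.22)&(P[...,0]<.54)&(P[...,0]>.36)
    n,l,s,_=cv2.connectedComponentsWithStats(m.astype(np.uint8)); i=1+np.argmax(s[1:,4]); q=P[l==i]
    print(len(q),q.mean(0).round(4),s[i],cv2.minAreaRect((q[:,:2]*1000).astype(np.float32)))
    if save: cv2.imwrite(save,c['img'][:,:,::-1])
E
python3 -c "
from lev import *
lev('pics/w4.png'); rel([.477,-.095,.097],-6)"
```

```text
1011 [ 0.4741 -0.0995  0.0975] [ 251  110   18   62 1011] ((473.3730163574219, -99.81500244140625), (13.281696319580078, 48.22716522216797), 83.7219009399414)
pos [ 0.4375 -0.0891  0.2357] yaw -6.17 shift [0.04   0.0017 0.1386] turn -0.17
```

View pics/w4.png

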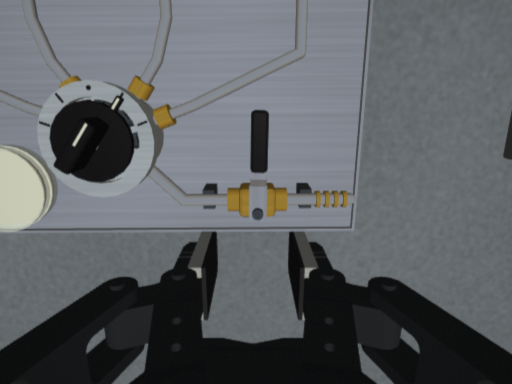

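The wrist view shows the knob home near mark 3 at (120,95). The lever sleeve is at (260,140) with its pivot at (258,212), at yaw −6.2°. I'll straddle the sleeve loosely.

>>> servo_tool --series "0.2 0.020 0.003 0.03 0 0 0; 0.2 0.037 0.006 0.065 0 0 0; 0.2 0.037 0.006 0.1 0 0 0; 0.2 0.037 0.006 0.13 0 0 0; 0.2 0.037 0.006 0.139 0 0 0; 0.3 0.037 0.006 0.139 0 0 0; 0.5 0.037 0.006 0.139 0 0 0; 0.5 0.037 0.006 0.139 0 0 0; 0.5 0.037 0.006 0.139 0 0 0; 0.5 0.037 0.006 0.139 0 0 0"

```text
time_s: 12.72
eef_pos: [0.4752, -0.0999, 0.099]
eef_rot: [0.001, 0.999, -0.053, 0.002]
wrist_force: [-0.3, 0.3, 0.7]
opening: 0.249
grasp_force: 0.0
```

```bash
python3 -c "
from lev import *
rel([.4735,-.099,.097],-6.2); o=ctrl.get_obs(); print(o['wrist_force'],o['opening'],o['q'])
p=np.array([.4078,-.0924])
q=np.array(o['eef_rot']);M=R.from_quat(q[[1,2,3,0]]).as_matrix()
for a in range(0,96,8):
    y=np.radians(-6.2-a); w=np.r_[p+.066*np.array([np.cos(y),np.sin(y)]),.097]; print(a,(M.T@(w-o['eef_pos'])).round(4))
"
```

```text
pos [ 0.4752 -0.0999  0.099 ] yaw -6.04 shift [-0.0018 -0.0007  0.002 ] turn 0.16
[-0.30625404  0.2588063   0.69369538] 0.24877524395794742 [-4.52175407e-01  1.92661804e-01  1.95074888e+00  1.51912680e-05
  9.94591668e-01  1.22395218e+00]
0 [-0.0018 -0.0001  0.002 ]
8 [-0.0025  0.009   0.002 ]
16 [-0.0044  0.018   0.002 ]
24 [-0.0076  0.0267  0.002 ]
32 [-0.0119  0.0348  0.002 ]
40 [-0.0174  0.0422  0.002 ]
48 [-0.0238  0.0488  0.0019]
56 [-0.0311  0.0545  0.0019]
64 [-0.039   0.0591  0.0019]
72 [-0.0476  0.0625  0.0019]
80 [-0.0565  0.0647  0.0018]
88 [-0.0657  0.0656  0.0018]
```

>>> servo_tool --series "0.5 -0.002 0.0045 0 0 0 4; 0.5 -0.0025 0.009 0 0 0 8; 0.5 -0.0033 0.0135 0 0 0 12; 0.5 -0.0044 0.018 0 0 0 16; 0.5 -0.006 0.0224 0 0 0 20; 0.5 -0.0076 0.0267 0 0 0 24; 0.5 -0.0097 0.0308 0 0 0 28; 0.5 -0.0119 0.0348 0 0 0 32; 0.5 -0.0145 0.0385 0 0 0 36; 0.5 -0.0174 0.0422 0 0 0 40; 0.5 -0.0206 0.0456 0 0 0 44; 0.5 -0.0238 0.0488 0 0 0 48"

```text
time_s: 13.72
eef_pos: [0.4456, -0.1454, 0.0981]
eef_rot: [-0.0, 0.89, -0.456, 0.001]
wrist_force: [-0.1, 2.8, 0.1]
opening: 0.249
grasp_force: 1.2
```

```bash
python3 -c "
from lev import *
lev()
rel([.4735,-.099,.097],-6.2); o=ctrl.get_obs(); print(o['wrist_force'],o['torque'],o['q'][5])
p=np.array([.4078,-.0924])
q=np.array(o['eef_rot']);M=R.from_quat(q[[1,2,3,0]]).as_matrix()
for a in range(56,105,8):
    y=np.radians(-6.2-a); w=np.r_[p+.066*np.array([np.cos(y),np.sin(y)]),.099]; print(a,(M.T@(w-o['eef_pos'])).round(4))
"
```

```text
3804 [ 0.45   -0.1462  0.0972] [ 220  212   42  112 3804] ((448.7027587890625, -143.67877197265625), (15.564872741699219, 49.66844940185547), 37.85230255126953)
pos [ 0.4452 -0.1457  0.0981] yaw -54.47 shift [-0.0216 -0.0502  0.0011] turn -48.27
[-0.4573246  -0.65889089  0.31492739] [ 0.1125098  -0.07252711 -0.03620035] 1.9504622134506255
56 [ 0.0003  0.0083 -0.0009]
64 [-0.0016  0.0173 -0.0009]
72 [-0.0047  0.026  -0.0009]
80 [-0.009   0.0341 -0.001 ]
88 [-0.0144  0.0416 -0.001 ]
96 [-0.0207  0.0482 -0.001 ]
104 [-0.0279  0.0539 -0.001 ]
```

>>> servo_tool --series "0.5 0.0003 0.004 0 0 0 4; 0.5 0.0003 0.0083 0 0 0 8; 0.5 -0.0005 0.0128 0 0 0 12; 0.5 -0.0016 0.0173 0 0 0 16; 0.5 -0.003 0.0217 0 0 0 20; 0.5 -0.0047 0.026 0 0 0 24; 0.5 -0.0068 0.03 0 0 0 28; 0.5 -0.009 0.0341 0 0 0 32; 0.5 -0.0116 0.038 0 0 0 36; 0.5 -0.0144 0.0416 0 0 0 40; 0.5 -0.0144 0.0416 0 0 0 40"

```text
time_s: 14.68
eef_pos: [0.4033, -0.1584, 0.098]
eef_rot: [0.0, -0.681, 0.732, -0.001]
wrist_force: [-0.0, -1.0, -0.1]
opening: 0.249
grasp_force: 0.0
```

```bash
python3 -c "
from lev import *
lev()
rel([.4735,-.099,.097],-6.2); o=ctrl.get_obs(); print(o['wrist_force'],o['torque'],o['q'][5])
"
```

```text
3793 [ 0.4063 -0.1611  0.0971] [ 220  215   45  112 3793] ((407.0420227050781, -157.96876525878906), (49.441322326660156, 15.875545501708984), 88.75270080566406)
pos [ 0.4034 -0.1585  0.0979] yaw -93.91 shift [-0.0642 -0.0659  0.0009] turn -87.71
[-0.19437699 -0.05791788 -0.34942945] [-0.02381547 -0.05366773  0.04133513] 2.560426811863398
```

>>> servo_tool --series "0.5 0 0.001 0 0 0 1; 0.5 0 0.002 0 0 0 2; 0.5 0 0.003 0 0 0 2.5; 0.5 0 0.004 0 0 0 2.5; 0.5 0 0.005 0 0 0 2.5; 0.5 0 0.005 0 0 0 2.5"

```text
time_s: 15.23
eef_pos: [0.3981, -0.1581, 0.0972]
eef_rot: [-0.0, -0.666, 0.746, -0.0]
wrist_force: [2.2, -0.8, 1.6]
opening: 0.249
grasp_force: 1.0
```

```bash
python3 -c "
from lev import *
lev();o=ctrl.get_obs(); print(o['eef_pos'],o['wrist_force'],o['torque'],o['grasp_force'])
"
```

```text
3841 [ 0.4015 -0.1608  0.0972] [ 220  216   42  112 3841] ((402.33526611328125, -157.76153564453125), (49.67732620239258, 15.747360229492188), 84.99199676513672)
[ 0.39812802 -0.15800488  0.09718184] [ 2.02264072 -0.82954697  0.77517249] [-0.21787691 -0.31044268 -0.03463023] 0.993461050093174
```

>>> servo_tool --series "0.5 0 0.001 0 0 0 0; 0.5 0 0.0015 0 0 0 0; 0.5 0 0.002 0 0 0 0; 0.5 0 0.002 0 0 0 0"

```text
time_s: 15.62
eef_pos: [0.3968, -0.1579, 0.0973]
eef_rot: [0.001, -0.666, 0.746, -0.001]
wrist_force: [5.7, -1.9, -1.8]
opening: 0.251
grasp_force: 3.2
```

```bash
python3 -c "
from lev import *
lev();o=ctrl.get_obs(); print(o['eef_pos'],o['wrist_force'],o['torque'],o['grasp_force'])
"
```

```text
3831 [ 0.4004 -0.1607  0.0972] [ 220  216   41  112 3831] ((401.3589782714844, -157.6506805419922), (49.724891662597656, 15.586039543151855), 83.83197021484375)
[ 0.39686262 -0.15787672  0.09725252] [ 6.67989407 -1.63216846 -2.42164779] [-0.25131042 -0.91901406  0.02497126] 3.1604837626218796
```

Lever yaw is −96.2° and the force is rising against the stop (6.7 N against about 2.3 N of friction). One more small push to confirm, then I'll withdraw.

>>> servo_tool --series "0.5 0 0.0005 0 0 0 0; 0.5 0 0.001 0 0 0 0; 0.5 0 0.001 0 0 0 0"

```text
time_s: 15.92
eef_pos: [0.3967, -0.1579, 0.0974]
eef_rot: [0.001, -0.665, 0.746, -0.002]
wrist_force: [10.4, -0.7, -6.0]
opening: 0.249
grasp_force: 5.4
```

```bash
python3 -c "
from lev import *
lev();o=ctrl.get_obs(); print(o['eef_pos'],o['wrist_force'],o['torque'],o['grasp_force'])
"
```

```text
3768 [ 0.4004 -0.1607  0.0972] [ 220  216   41  112 3768] ((401.0914611816406, -157.8268280029297), (49.38899230957031, 15.344998359680176), 84.74221801757812)
[ 0.39670332 -0.15789686  0.09734166] [11.42892185 -0.79930955 -6.2451938 ] [-0.18973139 -1.60172132  0.09241966] 5.376219749450684
```

>>> servo_tool --series "0.5 0 -0.003 0 0 0 0; 0.5 0 -0.006 0 0 0 0; 0.4 0 -0.006 0 0 0 0; 0.4 0 -0.006 0 0 0 0; 0.4 0 -0.006 -0.01 0 0 0; 0.4 0 -0.006 -0.03 0 0 0; 0.4 0 -0.006 -0.06 0 0 0; 0.4 0 -0.006 -0.09 0 0 0; 0.4 0 -0.006 -0.12 0 0 -5; 0.4 0 -0.006 -0.15 0 0 -10; 0.4 0 -0.006 -0.17 0 0 -15; 0.4 0 -0.006 -0.17 0 0 -20"

```text
time_s: 16.97
eef_pos: [0.4027, -0.1594, 0.2728]
eef_rot: [-0.0, 0.787, -0.618, 0.004]
wrist_force: [-0.1, -0.7, 0.3]
opening: 0.305
grasp_force: 0.0
```

>>> servo_tool --series "0.4 -0.02 -0.02 0 0 0 -7; 0.4 -0.04 -0.04 0 0 0 -14; 0.4 -0.04 -0.06 0 0 0 -21; 0.4 -0.04 -0.06 0 0 0 -28; 0.4 -0.04 -0.06 0 0 0 -35; 0.4 -0.04 -0.06 0 0 0 -42; 0.4 -0.04 -0.06 0 0 0 -49; 0.4 -0.04 -0.06 0 0 0 -56; 0.4 -0.04 -0.06 0 0 0 -63; 0.4 -0.04 -0.06 0 0 0 -68; 0.4 -0.04 -0.06 0 0 0 -68; 0.4 -0.04 -0.06 0 0 0 -68"

```text
time_s: 17.97
eef_pos: [0.4498, -0.1052, 0.2675]
eef_rot: [0.0, 0.997, -0.076, 0.0]
wrist_force: [-0.7, -0.5, -0.4]
opening: 0.301
grasp_force: 0.0
```

```bash
python3 -c "
from lev import *
lev('pics/w5.png'); look2(); rel([0,0,0],0)
"
```

```text
791 [ 0.4021 -0.1567  0.0968] [287 209  52  18 791] ((400.96258544921875, -157.02658081054688), (48.981361389160156, 13.607996940612793), 84.45465087890625)
skirt-dial 0.009805243940807867 857 nose yaw -20.904242455570323 52
F [-0.2 -0.3  0.2] T [-0.076 -0.015 -0.037] grip 0.0 open 0.3
bar yaw -42.29 54 bar z 0.1112
pos [ 0.4499 -0.1052  0.2674] yaw -8.68 shift [-0.4606 -0.0362  0.2674] turn -8.68
```

View pics/w5.png

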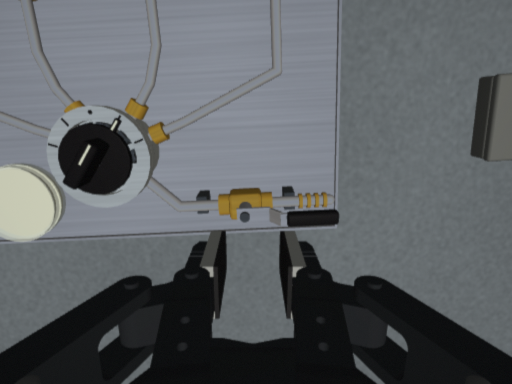

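The lever sleeve now lies along the pipe at (312,217), at its stop. The knob is home at mark 3 at (117,122), and the robot is touching nothing.

```bash
python3 -c "
from bench import ctrl
print(ctrl.hand_in())"
```

```text
the job is handed in; nothing more can be done
None
```

I turned the selector knob to head 3, where the funnel stands, and it dropped home in the detent. I then swung the shut-off lever to its fully open stop, moved the arm clear, and handed the job in at about 18 s; no verdict was returned.

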